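Rake stray kebab sticks into the row on a prep board

TASK

Pick up the wooden rake and use it to comb the two stray kebab sticks across the cutting board to the dark rail, so that they lie flat and parallel with the rail, closed up side by side with the two sticks already lined up there. Move the sticks only with the rake, not with the gripper, then lay the rake down on the counter off the board and let go.

Things in the scene. Friction and masses are not known exactly. Their poses are not given: they have to be found in the camera images.
- rake_grip (a point): Dark wooden rake, 0.13 kg, standing level on 8 steel tines (6 mm thick, 28 mm apart) and its bent handle end. Point: where to grip, on the handle axis near the balance, 55 mm above the tine tips; x along the handle to the head, z up. Handle 20 mm wide, 18 high, straight from x = -85 mm, its end bent down to tip level at x = -130. Head and tines at x = +70: bar 204 mm long (y), 18 wide, 16 high.
- board: Fixed pale cutting board, 280 (x) by 340 (y) by 18 mm thick. Origin: centre of its underside, on the counter; z up. A dark rail 20 mm wide, 20 mm above the board's top, runs along the whole +y edge, inner face at y = +150 mm. Two loose sticks, same as the strays, already lie in a row along it, from y = 128 to 150 mm; they may be pushed against the rail.
- stick_a_center (a point): One of two stray bamboo kebab sticks, plain, 180 x 10 x 10 mm, 13 g. Point: its centre; x along its length, z up. It starts flat on the board, turned up to 30 degrees from the rail, its centre 80 to 220 mm from the rail's inner face and within 25 mm of the board's x = 0.
- stick_b_center (a point): One of two stray bamboo kebab sticks, plain, 180 x 10 x 10 mm, 13 g. Point: its centre; x along its length, z up. It starts flat on the board, turned up to 30 degrees from the rail, its centre 80 to 220 mm from the rail's inner face and within 25 mm of the board's x = 0.
Things that resemble listed ones, but are neither listed nor needed, are in the scene too. What is shaped like the part that bears stick_b_center but orange or yellow is not meant.

How it is judged:
On the way, in this order (a step that is already met when the one before it is completed fails the run):
1. the rake is picked up (contact force between the fingers and rake above 1 N and height (world z) of rake_grip above 0.065 m), for 0.2 s.
2. with the rake in the gripper, both stray sticks are brought into the row (y of each of stick_a_center, stick_b_center in the frame of board above 0.095 m and angle between the x axis of each of stick_a_center, stick_b_center and the x axis of board, either way round below 0.2 rad and x of stick_a_center in the frame of board between -0.07 and 0.07 m and z of each of stick_a_center, stick_b_center in the frame of board below 0.03 m and x of stick_b_center in the frame of board between -0.07 and 0.07 m and contact force between the fingers and rake above 1 N), for 0.2 s.
At the end, for the whole second after the job is handed in: Both stray sticks lie flat on the board, centres within 55 mm of the rail's inner face and 70 mm of the board's middle line, within 11 degrees of parallel to the rail; the rake is let go and rests on the counter, its grip point below 62 mm and outside the board's outline (y of each of stick_a_center, stick_b_center in the frame of board above 0.095 m and angle between the x axis of each of stick_a_center, stick_b_center and the x axis of board, either way round below 0.2 rad and x of stick_a_center in the frame of board between -0.07 and 0.07 m and z of each of stick_a_center, stick_b_center in the frame of board below 0.03 m and x of stick_b_center in the frame of board between -0.07 and 0.07 m and (x of rake_grip in the frame of board above 0.14 m or x of rake_grip in the frame of board below -0.14 m or y of rake_grip in the frame of board above 0.17 m or y of rake_grip in the frame of board below -0.17 m) and height (world z) of rake_grip below 0.062 m and contact force between the fingers and rake below 0.1 N); the robot touches nothing.
It fails at once if the gripper or arm pushes a kebab stick directly (contact force between any of the fingers, the arm and stick_a above 0.5 N or contact force between any of the fingers, the arm and stick_b above 0.5 N).
It also fails if it takes over 51 s, if anything falls off the work surface, if the arm or the gripper's body presses on something with over 40 N, if the wrist force passes 120 N, or if a joint passes its speed limit or range.

ROBOT

A 6-joint arm with a two-finger parallel gripper is mounted at the origin on the work surface. World frame = base frame: x ahead of the robot, y to its left, z up, the work surface at z = 0. Lengths are in m, angles in rad, forces in N, time in s.
With the tool pointing down it reaches from about 0.275 to 0.75 m from the base axis. Payload 10.2 kg.
Tool frame: the origin (TCP) lies midway between the tips of the shut fingers; the grasp point (between the pads) lies 19 mm behind it; z points along the fingers, y is the direction in which the jaws open and shut (so a half turn about z gives the same grasp; the last joint's range is limited). The gripper opens to 85 mm and grips with 20 to 120 N. Pads are 22 mm wide; open, the fingers measure 114 mm over their backs; the gripper's body (76 mm by 85 mm) begins 54 mm behind the grasp point. The pads swing forward as they close: fully open they stand 13 mm farther back than shut.
Start: joints at [0.914, 0.313, 1.498, -0, 1.331, -0.223], TCP at [0.221, 0.476, 0.231] pointing down, gripper open.
Joint ranges: [-2.94, 2.94], [-0.97, 2.17], [0.19, 2.56], [-1.23, 4.37], [0.02, 3.11], [-2.88, 2.88]. Speed limits (rad/s): [2.39, 2.39, 3.01, 3.14, 3.14, 3.14].

INTERFACE

Orientations are given as a unit quaternion [x, y, z, w].
In Python, from plant import robot, kinematics, viewer, hand_in gives the robot as it stands. The module is installed in compiled form; this text tells all that it offers. Calls block until the motion is done:
- robot.move_to(position, orientation): joint-space move of the TCP to a pose.
- robot.move_linear(position, ori=None, rate=0.15): straight line of the TCP; ori=None keeps the orientation; rate is the mean speed in m/s.
- robot.set_joints(angles): joint-space move.
- robot.open_gripper() and robot.grasp(strength=None): open the fingers fully, or close them until they stop; strength is the grip in N (None keeps the last).
- robot.sleep(seconds).
- kinematics.ik(position, orientation): joint angles nearest the present ones, or None.
- viewer.capture(name): name is "side" or "top"; returns the picture (400x640x3 uint8, red, green, blue); there is no depth.
- viewer.calibration(name): a dict with "fx", "fy", "cx", "cy" (pixels), "dist" ([k1, k2, p1, p2, k3] as OpenCV has them; the pictures are not rectified), "R" (3x3) and "t" (3): a world point X has camera coordinates R X + t. Camera axes: x right, y down, z forward; pixel columns grow to the right and rows downward; lengths in m; the calibration is good to about 2 mm. A picture is of the moment at which its call begins. calibration takes no time and is no camera call.
A pose or a line that the arm cannot do raises robot.MotionError and nothing moves.
- hand_in(): hands the job in, once; it reports no verdict.
Readings, each from a call of its own:
- robot.current_clock(): time.
- robot.current_qpos(): joint angles.
- robot.current_joint_vel(): joint speeds.
- robot.current_tau(): joint torques, N m.
- robot.current_eef_pos(): TCP position.
- robot.current_tcp_rot(): TCP orientation.
- robot.current_wrist_force(): force on the tool from outside, world axes, zero at the start.
- robot.current_ft_torque(): the same for the moment, N m.
- robot.current_grip_width(): finger opening in m.
Only numpy, scipy, OpenCV 4.12 (cv2) and the standard library are available. Lean on these libraries where they do the work, as an engineer would, in place of code of your own. Each camera call takes 0.05 s, during which the arm holds its last target. There are 200 camera calls.

## Working session

There is one attempt and no reset: what is moved stays moved. The work goes in short steps, each a Python script; the robot and the scene stay as the last script left them, time stands still between calls to the robot, and variables do not carry over. Pictures are saved under pics/ and viewed, about 8 in all and at most 12, crops included, and the job is handed in when it is done.

```bash
mkdir -p pics
python3 - <<'E'
from plant import robot, viewer
import cv2, numpy as np
for n in("top","side"):
    im=viewer.capture(n); cv2.imwrite(f"pics/{n}0.png",im[:,:,::-1])
    c=viewer.calibration(n); print(n,c)
print(robot.current_clock(),robot.current_tcp_rot())
E
```

```text
top {'fx': 415.51483489940966, 'fy': 415.51483489940966, 'cx': 321.7648064856042, 'cy': 196.47384762629594, 'dist': array([-0.04701985,  0.        ,  0.        ,  0.        ,  0.        ]), 'R': array([[-0.01899039, -0.9995164 , -0.02462368],
       [-0.98452189,  0.02298588, -0.1737478 ],
       [ 0.17422977,  0.02094302, -0.98448229]]), 't': array([-0.05515193,  0.43542653,  0.99712508])}
side {'fx': 381.28909973492625, 'fy': 381.28909973492625, 'cx': 321.41248881762795, 'cy': 191.47680702211233, 'dist': array([0.00367907, 0.        , 0.        , 0.        , 0.        ]), 'R': array([[ 0.99390314, -0.10835647, -0.02038214],
       [-0.0946614 , -0.74382999, -0.66163144],
       [ 0.0565312 ,  0.65952697, -0.74955213]]), 't': array([-0.44894491,  0.04505193,  0.96852567])}
0.1 [ 2.15199022e-01  9.76570052e-01 -5.01827620e-04 -2.50873067e-04]
```

View pics/top0.png

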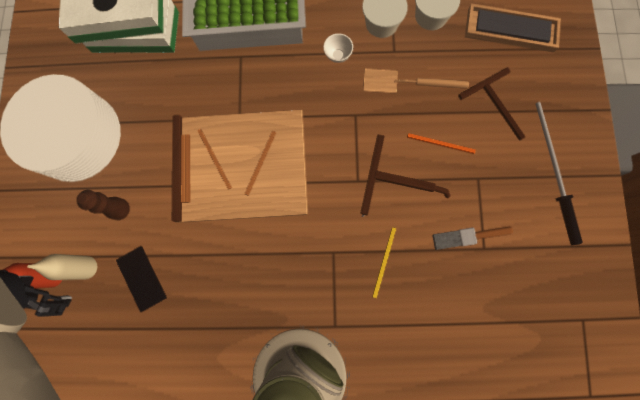

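View pics/side0.png

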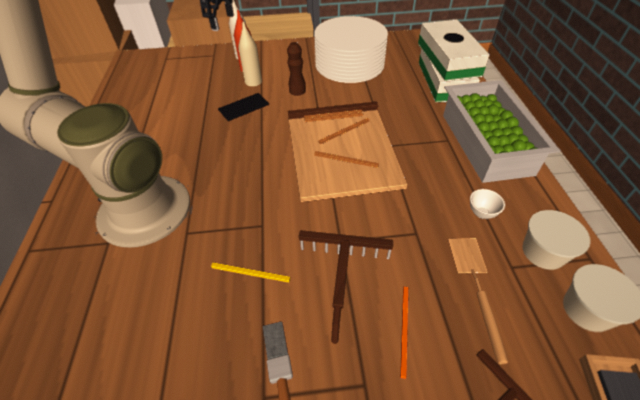

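Two dark T-shaped tools are candidates. R1 has its head at top px (373,175) and a handle with a bent end at (447,193). R2 has its head at (485,83) and its handle end at (522,137). In the side view R1 shows steel tines and a bent handle end, so it looks like the rake. The strays are the plain sticks on the board at about (215,159) and (261,163). The orange stick (441,143) and the yellow one (385,262) are not meant. I'll confirm with one crop and measure.

```bash
cat > h.py <<'E'
from plant import robot, viewer, kinematics
import cv2, numpy as np
def rays(name,px):
    c=viewer.calibration(name); K=np.array([[c["fx"],0,c["cx"]],[0,c["fy"],c["cy"]],[0,0,1]])
    u=cv2.undistortPoints(np.array(px,float).reshape(-1,1,2),K,c["dist"]).reshape(-1,2)
    d=np.c_[u,np.ones(len(u))]@c["R"]; return -c["R"].T@c["t"],d
def onplane(name,px,z):
    o,d=rays(name,px); return o+d*((z-o[2])/d[:,2])[:,None]
def project(name,X):
    c=viewer.calibration(name); K=np.array([[c["fx"],0,c["cx"]],[0,c["fy"],c["cy"]],[0,0,1]])
    return cv2.projectPoints(np.array(X,float).reshape(-1,1,3),cv2.Rodrigues(c["R"])[0],c["t"],K,c["dist"])[0].reshape(-1,2)
E
python3 - <<'E'
from h import *
t=cv2.imread("pics/top0.png"); s=cv2.imread("pics/side0.png")
a=cv2.resize(t[60:225,165:535],None,fx=2.1,fy=2.1,interpolation=cv2.INTER_CUBIC)
b=cv2.resize(s[215:400,290:530],None,fx=1.3,fy=1.3,interpolation=cv2.INTER_CUBIC)
b2=cv2.resize(s[95:205,280:415],None,fx=2.2,fy=2.2,interpolation=cv2.INTER_CUBIC)
o=np.zeros((600,800,3),np.uint8); o[:a.shape[0],:a.shape[1]]=a
o[350:350+b.shape[0],:b.shape[1]]=b[:250]; o[350:350+b2.shape[0],400:400+b2.shape[1]]=b2[:250]
cv2.imwrite("pics/crop1.png",o)
hsv=cv2.cvtColor(t,cv2.COLOR_BGR2HSV)
for p in[(303,165),(240,120),(215,158),(200,132),(261,163),(186,170),(178,170),(375,160),(373,190),(400,180),(440,189),(340,250),(330,150)]: print(p,hsv[p[1],p[0]])
E
```

```text
(303, 165) [ 14 145 190]
(240, 120) [ 14 145 192]
(215, 158) [ 12 175 156]
(200, 132) [ 12 178 150]
(261, 163) [ 12 179 160]
(186, 170) [ 12 180 146]
(178, 170) [ 10 173  78]
(375, 160) [ 10 173  68]
(373, 190) [ 12 162 121]
(400, 180) [  9 170  72]
(440, 189) [ 10 170  75]
(340, 250) [ 12 164 129]
(330, 150) [ 13 164 143]
```

View pics/crop1.png

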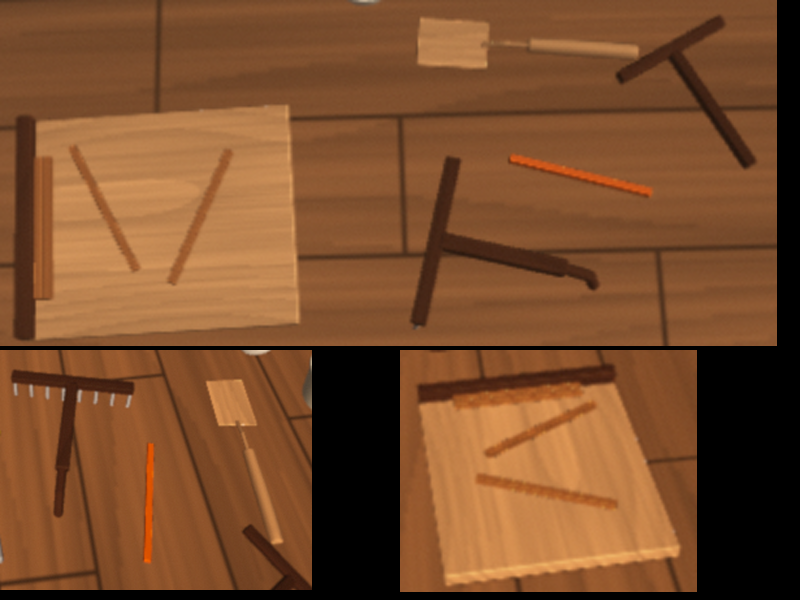

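The crop confirms R1: tines and a bent end show in the side view, while R2 is a plain T. The strays form a V on the board. Measuring both now.

```bash
cat >> h.py <<'E'
def comps(mask,amin=40):
    n,l,st,_=cv2.connectedComponentsWithStats(mask.astype(np.uint8)); 
    return [np.argwhere(l==i)[:,::-1] for i in range(1,n) if st[i,4]>=amin]
def axis(P):
    P=np.asarray(P)[:,:2]; m=P.mean(0); w,v=np.linalg.eigh(np.cov((P-m).T)); a=v[:,1]; s=(P-m)@a; q=(P-m)@v[:,0]
    lo,hi=s.min(),s.max(); return m+a*(lo+hi)/2+v[:,0]*(q.min()+q.max())/2,a,hi-lo,q.max()-q.min()
def board_sticks(im):
    hsv=cv2.cvtColor(im,cv2.COLOR_RGB2HSV); out=[]
    sub=np.zeros(im.shape[:2],bool); sub[105:225,168:312]=1
    m=sub&(hsv[...,2]<172)&(hsv[...,2]>100)&(hsv[...,1]>160)
    return comps(m,60)
E
python3 - <<'E'
from h import *
im=cv2.imread("pics/top0.png")[:,:,::-1].copy(); hsv=cv2.cvtColor(im,cv2.COLOR_RGB2HSV); V=hsv[...,2].astype(int)
sub=np.zeros(V.shape,bool); sub[125:225,355:455]=1
P=max(comps(sub&(V<95)),key=len); X=onplane("top",P,0.064)[:,:2]
R=P[:,0]>388; hm=P[:,0]<384
h=X[(P[:,0]>390)&(P[:,0]<430)]; c,a,L,W=axis(h); print("handle",c,a,L,W)
print("head",axis(X[hm])); print("all",axis(X))
sub[:]=0; sub[100:230,165:320]=1
B=max(comps(cv2.morphologyEx((sub&(V>172)&(hsv[...,1]<160)).astype(np.uint8),cv2.MORPH_CLOSE,np.ones((9,9)))),key=len)
r=cv2.minAreaRect(onplane("top",B,.018)[:,:2].astype(np.float32)); print("boardlight",r,cv2.boxPoints(r))
sub[:,200:]=0; Rl=max(comps(sub&(V<95)),key=len); print("rail",axis(onplane("top",Rl,.038)))
for p in board_sticks(im):
    if p[:,0].mean()<200 or p[:,0].max()-p[:,0].min()<60: print("stick",p.mean(0),axis(onplane("top",p,.028)))
E
```

```text
handle [ 0.46179872 -0.28060699] [0.21726165 0.9761134 ] 0.09743194304533384 0.02941271232567009
head (array([ 0.49132254, -0.17604362]), array([-0.98809032,  0.15387504]), np.float64(0.22550032325984024), np.float64(0.08478879848130974))
all (array([ 0.46620988, -0.24766071]), array([0.296252  , 0.95510981]), np.float64(0.2683421550673072), np.float64(0.2169928987025441))
boardlight ((0.5272056460380554, 0.1381661593914032), (0.2762577533721924, 0.32095298171043396), 2.2007339000701904) [[ 0.38301623  0.29322004]
 [ 0.39534104 -0.0274962 ]
 [ 0.67139506 -0.01688772]
 [ 0.65907025  0.30382854]]
rail (array([0.51974191, 0.31568265]), array([-0.99908812, -0.0426958 ]), np.float64(0.28076203521122894), np.float64(0.04285724619408686))
stick [308.19220779 146.67272727] (array([ 0.56161106, -0.03053376]), array([-0.99993757, -0.01117347]), np.float64(0.17089381587306113), np.float64(0.020994099385949948))
stick [169.68       152.83555556] (array([0.56127122, 0.32932402]), array([-0.99917249, -0.0406735 ]), np.float64(0.1682664841463314), np.float64(0.011244470558143014))
stick [213.84962406 158.34586466] (array([0.54314383, 0.21272424]), array([-0.88194919, -0.47134449]), np.float64(0.18259332534494252), np.float64(0.01091960001589927))
stick [260.13953488 162.21262458] (array([0.5289116 , 0.09180725]), array([-0.91969672,  0.39262952]), np.float64(0.17931132972051306), np.float64(0.012481280488936214))
stick [185.04058442 168.43831169] (array([0.51963985, 0.2861756 ]), array([-0.99905263, -0.04351836]), np.float64(0.1809740081944316), np.float64(0.02345248221101274))
```

Run:
```python
from h import *
im=cv2.imread("pics/top0.png")[:,:,::-1].copy(); V=cv2.cvtColor(im,cv2.COLOR_RGB2HSV)[...,2].astype(int)
sub=np.zeros(V.shape,bool); sub[125:225,355:455]=1
P=max(comps(sub&(V<95)),key=len)
L=np.array([[P[P[:,1]==r,0].min(),r] for r in range(P[:,1].min()+4,P[:,1].max()-6)])
X=onplane("top",L,.063)[:,:2]; k=np.polyfit(X[:,0],X[:,1],1); print("head front edge",k,np.degrees(np.arctan(k[0])),X[0],X[-1],np.std(X[:,1]-np.polyval(k,X[:,0])))
cols=range(388,428); U=np.array([[c,P[P[:,0]==c,1].min()] for c in cols]);D=np.array([[c,P[P[:,0]==c,1].max()] for c in cols])
for z,q in((.064,U),(.064,D),(.046,D)):
    Y=onplane("top",q,z)[:,:2]; k=np.polyfit(Y[:,1],Y[:,0],1); print("edge",k,np.degrees(np.arctan(k[0])),np.polyval(k,-.25))
Y=onplane("top",P,.064); print("ymin end",Y[Y[:,1].argmin()],"pix rows",P[:,1].min(),P[:,1].max())
ext=[P[P[:,1].argmin()],P[P[:,1].argmax()]]; print(onplane("top",ext,.063))
```

```text
head front edge [ 0.08794368 -0.20054648] 5.025871584057383 [ 0.59881019 -0.15116271] [ 0.3967827  -0.15886996] 0.005834297842974301
edge [0.18973457 0.52479979] 10.743288385096246 0.4773661511109982
edge [0.2457715  0.51791579] 13.807993597737873 0.456472920334802
edge [0.2457715  0.52232284] 13.807993597737948 0.4608799674675055
ymin end [ 0.4676393  -0.38799711  0.064     ] pix rows 125 216
[[ 0.60929621 -0.15152047  0.063     ]
 [ 0.37974532 -0.16067402  0.063     ]]
```

Run:
```python
from h import *
im=cv2.imread("pics/top0.png")[:,:,::-1].copy(); V=cv2.cvtColor(im,cv2.COLOR_RGB2HSV)[...,2].astype(int)
sub=np.zeros(V.shape,bool); sub[125:225,361:455]=1
P=max(comps(sub&(V<86)),key=len); print(P.min(0),P.max(0))
f=lambda r:373-(r-175)*15.2/80
H=P[np.abs(P[:,0]-f(P[:,1]))<7]; H=H[(np.abs(H[:,1]-178)>9)]
X=onplane("top",H,.061)[:,:2]; c,a,L,W=axis(X); k=np.polyfit(X[:,0],X[:,1],1); print("head",c,L,W,np.degrees(np.arctan(k[0])))
h=P[(P[:,0]>390)&(P[:,0]<426)]; X=onplane("top",h,.06)[:,:2]; k=np.polyfit(X[:,1],X[:,0],1); print("handle",k,np.degrees(np.arctan(k[0])),axis(X))
```

```text
[361 135] [454 215]
head [ 0.48221018 -0.18854909] 0.20701778132163612 0.017257323793599563 -13.927722478226087
handle [0.21318743 0.52063697] 12.034578925073994 (array([ 0.46335781, -0.27648182]), array([0.22456249, 0.97445969]), np.float64(0.08806562258592707), np.float64(0.027048311007683352))
```

Grip point comes out at (0.466, -0.257), with the handle 13.3° off +y. The head measures 207 x 17 mm against 204 x 18 given. Board centre is (0.526, 0.1475) with 2.4° yaw. The sticks measure 180–182 mm long, at board (0.020, 0.064) and (0.0005, -0.056), turned ±25.5°. These all fit, so I'll grasp now.

```bash
cat >> h.py <<'E'
from scipy.spatial.transform import Rotation as Ro
PSI=np.radians(2.43); BX=np.array([np.cos(PSI),np.sin(PSI)]); BY=np.array([-BX[1],BX[0]]); BC=np.array([.526,.1475])
D0=np.array([np.sin(np.radians(13.3)),np.cos(np.radians(13.3))]); G0=np.array([.466,-.2566])
ZG=.034
def quat(d,s=1):  # rake/handle direction d -> tool x = s*d, z down
    x=np.array([*d,0])*s; x/=np.linalg.norm(x); z=np.array([0,0,-1.]); return Ro.from_matrix(np.c_[x,np.cross(z,x),z]).as_quat()
def bgrip(bx,by,z): return [*(BC+bx*BX+by*BY),z]   # grip pt in board coords
E
python3 - <<'E'
from h import *
S={}
for s in(1,-1):
    w=[([*G0,ZG+.1],D0),([*G0,ZG],D0),(bgrip(0,-.205,ZG+.1),BY),(bgrip(0,-.205,ZG+.02),BY),(bgrip(0,.04,ZG+.02),BY)]
    q=[kinematics.ik(p,quat(d,s)) for p,d in w]
    print(s,[None if x is None else np.round(x,2).tolist() for x in q])
    S[s]=None if any(x is None for x in q) else max(abs(x[5]) for x in q)
ok=[s for s in S if S[s] is not None]; s=min(ok,key=lambda k:S[k]); print("use",s); open("s.txt","w").write(str(s))
robot.move_to([*G0,ZG+.10],quat(D0,s)); robot.move_linear([*G0,ZG],rate=.12)
robot.grasp(80); print("w",robot.current_grip_width(),robot.current_eef_pos())
robot.move_linear([*G0,ZG+.07],rate=.12); robot.sleep(.3)
print("w",robot.current_grip_width(),robot.current_wrist_force(),robot.current_ft_torque(),robot.current_clock())
for n in("top","side"): cv2.imwrite(f"pics/{n}1.png",viewer.capture(n)[:,:,::-1])
E
python3 -c "
import cv2,numpy as np
a=cv2.imread('pics/top1.png')[80:330,300:540];b=cv2.imread('pics/side1.png')[150:400,220:460]
cv2.imwrite('pics/c2.png',cv2.resize(np.hstack([a,b]),None,fx=1.6,fy=1.6))"
```

```text
1 [[-0.72, 0.42, 1.61, -0.0, 1.11, -0.49], [-0.72, 0.57, 1.69, -0.0, 0.88, -0.49], [-0.32, 0.44, 1.59, -0.0, 1.12, -0.37], [-0.32, 0.55, 1.66, -0.0, 0.94, -0.37], [0.13, 0.58, 1.6, -0.0, 0.96, 0.09]]
-1 [[-0.72, 0.42, 1.61, -0.0, 1.11, 2.65], [-0.72, 0.57, 1.69, -0.0, 0.88, 2.65], [-0.32, 0.44, 1.59, -0.0, 1.12, 2.77], [-0.32, 0.55, 1.66, -0.0, 0.94, 2.77], None]
use 1
w 0.018605343232688545 [ 0.46622655 -0.25678003  0.03433257]
w 0.018710069469181138 [-0.16114161  0.45494642 -1.34586586] [-0.05150307 -0.0124694  -0.04457271] 5.4833
```

View pics/c2.png

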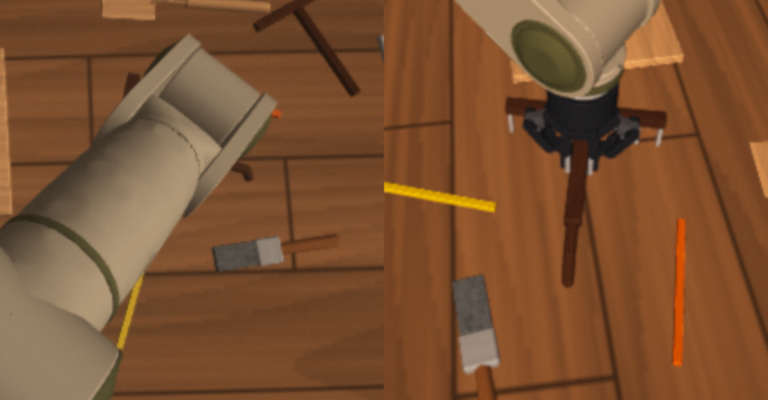

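The rake is held level: the width reads 18.7 mm and the load about 1.3 N, its weight. In the side crop the handle hangs straight, from (580,140) to (568,280). Now I'll lower it behind the strays and comb, with a picture halfway.

```bash
python3 - <<'E'
from h import *
q=quat(BY)
robot.move_to(bgrip(0,-.21,ZG+.08),q); robot.move_linear(bgrip(0,-.21,ZG+.02),rate=.08)
print("down",robot.current_wrist_force(),robot.current_eef_pos())
for y in(-.15,-.10,-.06):
    robot.move_linear(bgrip(0,y,ZG+.02),rate=.06); print(y,np.round(robot.current_wrist_force(),2),robot.current_clock())
for n in("top","side"): cv2.imwrite(f"pics/{n}2.png",viewer.capture(n)[:,:,::-1])
E
python3 -c "
import cv2,numpy as np
a=cv2.imread('pics/top2.png')[90:280,150:400];b=cv2.imread('pics/side2.png')[70:260,260:460]
cv2.imwrite('pics/c3.png',cv2.resize(np.hstack([a,b]),None,fx=1.75,fy=1.75,interpolation=cv2.INTER_CUBIC))"
```

```text
down [ 0.06409627 -0.04175796 -1.19035802] [ 0.53522795 -0.06247233  0.05444488]
-0.15 [-0.06  0.58 -1.63] 8.475
-0.1 [-0.08 -0.83 -1.47] 9.4583
-0.06 [ 0.38  0.2  -2.05] 10.275
```

View pics/c3.png

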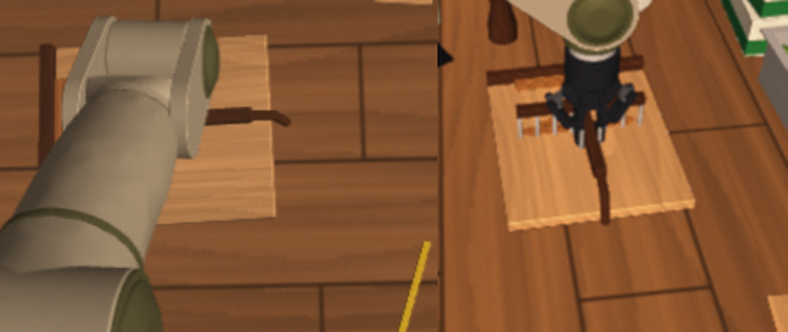

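Side view: the tines stand on the board at about (520–640,125) with a stick right ahead of them, and the rail row is clear behind. I'll carry on to the row in small steps, watching the force.

Run:
```python
from h import *
f0=None
for y in(-.03,-.005,.012,.02,.025,.029,.033,.036,.039):
    robot.move_linear(bgrip(0,y,ZG+.02),rate=.05); robot.sleep(.1); f=robot.current_wrist_force(); fy=f[:2]@BY
    print(y,np.round(f,2),round(fy,2),np.round(robot.current_eef_pos(),4))
    if fy<-8: break
robot.sleep(.4)
robot.move_linear(bgrip(0,y-.03,ZG+.02),rate=.05)
robot.move_linear(bgrip(0,y-.03,ZG+.10),rate=.1)
robot.move_to(bgrip(0,-.30,ZG+.10),quat(BY)); print(robot.current_clock(),robot.current_grip_width())
im=viewer.capture("top"); cv2.imwrite("pics/top3.png",im[:,:,::-1])
cv2.imwrite("pics/c4.png",cv2.resize(im[90:300,150:450,::-1],None,fx=2.5,fy=2.5,interpolation=cv2.INTER_CUBIC))
for p in board_sticks(im):
    c,a,L,W=axis(onplane("top",p,.028)); r=c-BC; a=a*np.sign(a[0]); print(p.mean(0).round(),"b",np.round([r@BX,r@BY],4),np.degrees(np.arctan2(a@BY,a@BX)).round(1),L.round(3),W.round(3))
```

```text
-0.03 [-0.43  0.4  -1.24] 0.42 [0.5273 0.1173 0.054 ]
-0.005 [-0.13 -0.6  -0.76] -0.59 [0.5262 0.1424 0.054 ]
0.012 [ 0.57  0.02 -1.24] -0.0 [0.5255 0.1594 0.054 ]
0.02 [-0.32  0.11 -0.62] 0.12 [0.5251 0.1675 0.054 ]
0.025 [-0.23 -0.41 -0.62] -0.4 [0.5249 0.1725 0.054 ]
0.029 [ 0.06 -0.51 -1.07] -0.51 [0.5248 0.1765 0.054 ]
0.033 [ 0.15  0.08 -1.03] 0.07 [0.5246 0.1805 0.054 ]
0.036 [ 1.21  0.5  -1.66] 0.45 [0.5245 0.1835 0.054 ]
0.039 [ 0.05  0.   -0.98] 0.0 [0.5243 0.1865 0.054 ]
18.0083 0.019038727377691245
[201. 110.] b [0.1515 0.0942] 86.8 0.186 0.037
[271. 108.] b [ 0.1404 -0.1015] 86.9 0.18 0.028
[170. 146.] b [0.0613 0.1811] 0.2 0.126 0.008
[189. 164.] b [0.0122 0.1292] 0.2 0.204 0.043
```

View pics/c4.png

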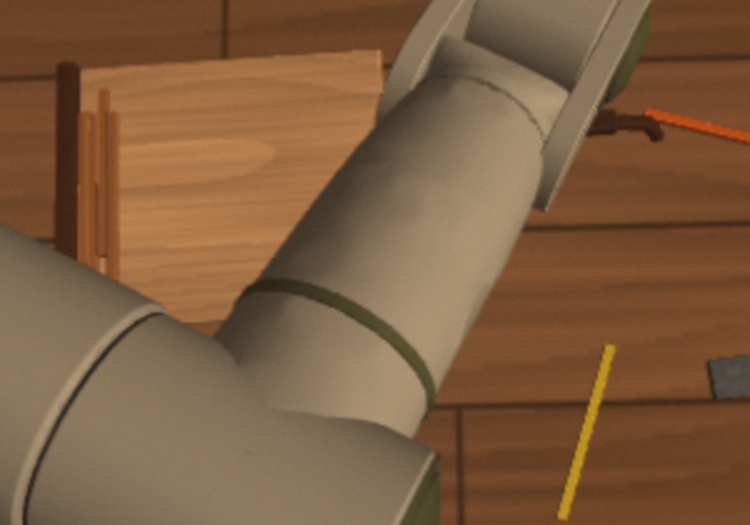

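The crop shows all four sticks side by side along the rail at (80–120, 90–275), parallel. They span board y of about 107–151 mm, and the third is shifted about 25 mm along x, which is within tolerance. Next I'll lay the rake back on its original free spot.

Run:
```python
from h import *
q=quat(D0)
robot.move_to([*G0,ZG+.08],q); robot.move_linear([*G0,ZG+.01],rate=.1); robot.move_linear([*G0,ZG+.001],rate=.03)
print("f",robot.current_wrist_force()); robot.open_gripper(); robot.sleep(.3)
robot.move_linear([*G0,ZG+.13],rate=.12)
robot.set_joints([-1.5,.1,1.4,0,1.5,0]); robot.sleep(.5); print(robot.current_clock(),robot.current_eef_pos())
im=viewer.capture("top"); cv2.imwrite("pics/top4.png",im[:,:,::-1])
cv2.imwrite("pics/c5.png",cv2.resize(im[90:300,150:470,::-1],None,fx=2.5,fy=2.5,interpolation=cv2.INTER_CUBIC))
V=cv2.cvtColor(im,cv2.COLOR_RGB2HSV)[...,2]
for p in board_sticks(im):
    c,a,L,W=axis(onplane("top",p,.028)); r=c-BC; a=a*np.sign(a[0]); print(p.mean(0).round(),"b",np.round([r@BX,r@BY],4),np.degrees(np.arctan2(a@BY,a@BX)).round(1),L.round(3),W.round(3))
```

```text
f [-0.56734222 -0.19264252 -1.63289294]
24.225 [ 0.14996438 -0.46966372  0.3744513 ]
[201. 110.] b [0.1501 0.0926] 86.9 0.189 0.039
[276. 108.] b [ 0.1411 -0.1015] 85.2 0.186 0.025
[308. 147.] b [ 0.0269 -0.1801] -1.7 0.168 0.02
[169. 153.] b [0.0431 0.1798] 0.3 0.168 0.011
[189. 166.] b [0.0113 0.1297] -0.7 0.206 0.044
[190. 215.] b [-0.1278  0.1045] 68.4 0.205 0.089
```

View pics/c5.png

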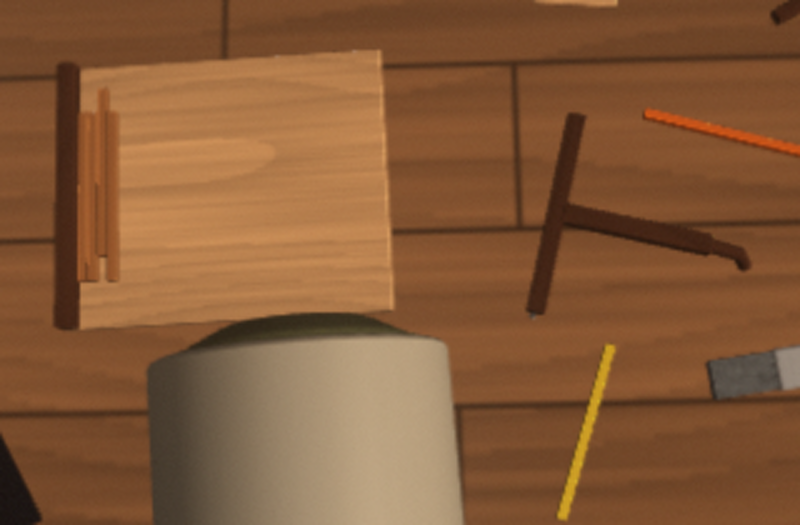

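The sticks lie flat, parallel and closed up at the rail. The rake stands free on the counter, head at (556,213) in the crop, well off the board. The arm is clear, so I'm handing in.

```bash
python3 -c "
from plant import hand_in
hand_in()"
```

```text
the job is handed in; nothing more can be done
```

I gripped the tined rake by its handle and combed both strays across the board to the rail. I then laid the rake back on the counter at its original spot, off the board, let go, and handed in at about 24 s of the 51 s allowed.

**Sticks:** the last picture shows all four side by side, about 1° from parallel with the rail. They span roughly 108–152 mm in board y, so the stray centres are near 113 and 124 mm against the 95 mm needed. One stray sits about 25 mm along the rail from the others, within the 70 mm allowed.

**Rake:** it stands free about 0.15 m or more off the board, with the gripper open and the arm clear. I judged its resting height from the top view and did not measure it separately.

**Forces:** wrist force stayed around 2 N during the comb. It never rose at the end of the stroke, so the row was brought together but not pressed hard against the rail.

No check failed or disagreed. The stick detection merged the row into one blob, so the individual stray positions come from its overall extent plus the picture.

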